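Roll a test pin onto the measuring line of a shadow gauge

ROBOT

A 6-joint arm with a two-finger parallel gripper is mounted at the origin on a cart in front of the work surface, level with it; the furniture and walls round the work are solid. World frame = base frame: x ahead of the robot, y to its left, z up, the work surface at z = 0. Lengths are in m, angles in rad, forces in N, time in s.
With the tool pointing down it reaches from about 0.375 to 0.75 m from the base axis. Payload 9 kg.
Tool frame: the origin (TCP) lies on the centre line of the jaws, within the pads' length; the fingertips stand 25 mm ahead of it and the grasp point (between the pads) lies 6 mm ahead of it; y points along the fingers, z is the direction in which the jaws open and shut, and the axes are right-handed (so a half turn about y gives the same grasp; the last joint's range is limited). The gripper opens to 85 mm and grips with 20 to 120 N. Pads are 22 mm wide; open, the fingers measure 114 mm over their backs; the gripper's body (76 mm by 85 mm) begins 54 mm behind the grasp point. The pads swing forward as they close: fully open they stand 13 mm farther back than shut.
Start: joints at [1.11, 0.104, 0.097, 1.564, 0, 1.353], TCP at [0.144, 0.582, 0.256] pointing down, gripper open.
Joint ranges: [-2.99, 2.99], [-0.84, 1.86], [-1.1, 1.16], [-1.84, 2.11], [-1.51, 1.56], [-3.14, 3.14]. Speed limits (rad/s): [2.22, 2.22, 2.57, 3.14, 3.14, 3.14].

INTERFACE

Orientations are given as a unit quaternion [w, x, y, z].
In Python, from bench import ctrl, eyes gives the robot as it stands.
- The arm moves only by the tool apply_moves, never from a script. Its argument "targets" is a list of rows, each a list of 2 entries, a list of its own where there are three numbers: the shift along the tool's x, y, z in m, then the turn about the tool's y in rad. A call has 1 to 8 rows; each row shifts and turns the pose as measured when the row begins, along the tool's axes as they then stand; what a row does not reach is not made up. A row lasts 1/12 s, in which the tool goes at most 41.7 mm and 7.16 degrees, less where a joint would pass 70% of its speed; a pose out of reach is approached as far as the arm can. A call is refused whole if a number of a shift passes 0.0417 or a number of a turn 0.125, either way. A call with a gripper value outside its range is refused whole. "fingers" is the opening, from 0 (shut) to 1 (fully open), set as the call begins (left out, the last holds). The fingers move at their own pace and stop on an object; "squeeze" is the grip in N (left out, the last holds). Time passes only in rows, so rows that do not move let the fingers close. It gives the time, the measured TCP pose, the force and the opening at its end, in the units of the state.
- ctrl.get_obs(): the state, without advancing time (a new reading comes with each control period).
- eyes.camera(name): name is "side" or "top"; returns (picture, depth): 420x560x3 uint8, red, green, blue; 420x560 float32, m along the optical axis (not along the pixel's ray), 0 where there is no reading.
- eyes.camera_info(name): a dict with "fx", "fy", "cx", "cy" (pixels), "rvec" (rotation vector, rad) and "tvec" (3), from world to camera coordinates, as OpenCV has them. Camera axes: x right, y down, z forward; pixel columns grow to the right and rows downward; lengths in m; the calibration is good to about 2 mm. A picture is of the moment at which its call begins. camera_info takes no time and is no camera call.
- ctrl.hand_in(): hands the job in, once; it reports no verdict.
Trained networks look in the newest picture that a camera, given by its name, has taken for a name from the list of things; names that differ only in an ending like _2 or _b are one class to them, and where a whole thing is asked for, a point or a joint stands for the part that bears it (a point fixed in the world has none). Each returns a list of dicts, best first, with "conf" (0 to 1); they miss things now and then, are a little off and sometimes report something else, mostly with a low value. They report only what shows in the picture. A call takes as long as a camera call.
- eyes.trace(camera, thing): "pixels" (420x560 bool, what is visible of it).
- eyes.tip_of(camera, thing): "centre" ([x, y, z] in m, in world coordinates, good to about 4 mm: a listed point, or the origin of a listed thing).
The state is a dict: "t": time; "q": joint angles; "qd": joint speeds; "effort": joint torques, N m; "position": TCP position; "tool_rot": TCP orientation; "wrist_force": force on the tool from outside, world axes, zero at the start; "torque": the same for the moment, N m; "gripper_width": finger opening in m.
Only numpy, scipy, OpenCV 4.12 (cv2) and the standard library are available. Lean on these libraries where they do the work, as an engineer would, in place of code of your own. Each camera call takes 0.05 s, during which the arm holds its last target.

TASK

Measure the steel pin that lies on the bench shadow gauge: push the orange tab away from you until the lens shutter is fully open, then lightly roll the pin with a fingertip on its top until it lies squarely on the white line across the black stage, let go of it, and then press the green measuring key all the way down and release it. Only push, roll and press: the pin is never picked up, and the loose things beside the gauge stay where they are.

Things in the scene. Friction and masses are not known exactly. Their poses are not given: they have to be found in the camera images.
- gauge: bench shadow gauge, fixed: grey base 104 x 320 mm, black stage 100 x 196 mm in its middle, a light grey head 100 x 52 mm at each end. Origin under the base's middle, on the bench top; x across the base, away from the robot; y along it to the left; z up. Stage top 33 mm, head tops 72 mm above the bench; the heads' inner faces at y = +104 mm (left) and -104 mm (right).
- line_mid (a point): middle of the white line, on the stage top 33 mm above the bench, midway between the heads. The line is 1.2 mm wide and 98 mm long and runs along this point's x axis (axes as the gauge's); short ticks at its ends, 4 mm to each side, show how far off the pin's axis may lie.
- pin: bare steel pin, solid cylinder 16 mm across, 70 mm long, 80 to 150 g, lying on the right half of the stage, about parallel to the white line, 30 to 56 mm to its right. Origin: middle of one end face, on the axis; its z axis runs along the pin to the other end. It rolls without slipping; rolling resistance stops it as soon as it is let go.
- pin_mid (a point): middle of the pin, on its axis, 8 mm above the stage; the pin's top is 8 mm higher, 49 mm above the bench. A fingertip that rolls the pin by its top moves twice as far as the pin.
- shutter (a joint): slide of the lens shutter on the inner face of the left head, m: 0 shut (the start, give or take 4 mm), 0.030 fully open; it grows as the tab moves along the gauge's x axis, away from the robot. About 1.2 N of friction; it stays where it is left.
- shutter_tab (a point): middle of the top of the shutter's orange tab, which moves with the shutter: a block 10 mm (gauge x) by 14 mm (gauge y), standing 18 mm up from a clearance of 2 mm above the top of the left head; its top is 92 mm above the bench.
- measure_key (a joint): stroke of the green measuring key, m: 0 up, 0.004 fully pressed; it springs back; 1.2 N starts it and 3.6 N holds it fully down.
- measure_key_top (a point): middle of the top of the round green key, 20 mm across, in a flat grey bezel 29 mm across and 2 mm high, on the top of the right head; the key's top is 80 mm above the bench when up, 6 mm above its bezel, and is pressed straight down.
- brass_bushing: brass bushing standing on the bench just beyond the right end of the gauge, 22 mm across, 18 mm tall, loose; origin under its middle. To be left alone.
- v_block: steel V-block on the bench to the left of the gauge, 41 x 60 x 34 mm tall, loose; origin under its middle. To be left alone.
- spare_pin: second steel pin like the first, standing upright on the bench to the left of the gauge, 16 mm across, 70 mm tall, loose; origin under its middle. To be left alone.

How it is judged:
By the outcome, as a careful person would: the job done as asked, in the order asked, and still so for the second after the job is handed in, with the robot touching nothing.
It also fails if it takes over 67 s, if anything falls off the work surface, if the arm or the gripper's body presses on something with over 40 N, if the wrist force passes 120 N, or if a joint passes its speed limit or range.

## Working session

There is one attempt and no reset: what is moved stays moved. The work goes in short steps, Python scripts to look and compute and a tool call to move; the robot and the scene stay as the last step left them, time stands still between calls to the robot, and variables do not carry over. Pictures are saved under pics/ and viewed, and the job is handed in when it is done.

Besides the shell and the picture viewer there is one more tool, called after "Emit:" as name([rows], argument=value, ...), one row to a line, values as JSON. apply_moves: Moves the arm, as the interface text tells. Its arguments: {"type":"object","properties":{"targets":{"type":"array"},"fingers":{"type":"number"},"squeeze":{"type":"number"}},"required":["targets"]}

```bash
ls; mkdir -p pics
cat > h.py <<'E'
import numpy as np, cv2
from bench import ctrl, eyes
def cam(n):
    i=eyes.camera_info(n); R,_=cv2.Rodrigues(np.array(i['rvec'],float)); return i,R,np.array(i['tvec'],float).ravel()
def unproj(n,u,v,z=None,d=None):
    i,R,t=cam(n); r=np.array([(u-i['cx'])/i['fx'],(v-i['cy'])/i['fy'],1.0])
    o=-R.T@t; w=R.T@r
    s=d if d is not None else (z-o[2])/w[2]
    return o+s*w
def proj(n,p):
    i,R,t=cam(n); c=R@np.array(p)+t; return i['fx']*c[0]/c[2]+i['cx'], i['fy']*c[1]/c[2]+i['cy']
E
python3 - <<'E'
from h import *
o=ctrl.get_obs(); print({k:np.round(v,4).tolist() for k,v in o.items()})
for n in ('side','top'):
    p,d=eyes.camera(n); cv2.imwrite(f'pics/{n}0.png',p[:,:,::-1]); np.save(f'{n}0.npy',d)
    i,R,t=cam(n); print(n,i['fx'],'pos',-R.T@t,'axes',R.round(2).tolist())
for th in ('gauge','line_mid','pin','pin_mid','shutter_tab','measure_key_top','brass_bushing','v_block','spare_pin'):
    for n in ('side','top'):
        print(th,n,[(round(r['conf'],2),np.round(r['centre'],4).tolist()) for r in eyes.tip_of(n,th)][:2])
print(ctrl.get_obs()['t'])
E
```

```text
pics
{'t': 0.0, 'q': [1.1103, 0.1047, 0.0965, 1.5639, 0.0, 1.3531], 'qd': [0.0001, 0.0018, -0.001, -0.0011, -0.0011, 0.0023], 'effort': [-0.0002, -55.6944, 50.3638, 0.0172, -0.0002, -0.0], 'position': [0.1441, 0.5821, 0.2556], 'tool_rot': [-0.7015, 0.7023, -0.0858, 0.0855], 'wrist_force': [-0.412, 0.1939, -0.591], 'torque': [-0.0023, -0.0309, 0.0107], 'gripper_width': 0.0858}
side 420.5900635831132 pos [ 0.07666933 -0.58958367  0.6292298 ] axes [[0.82, -0.58, 0.01], [-0.36, -0.52, -0.77], [0.45, 0.63, -0.64]]
top 416.0185511482883 pos [ 0.35293476 -0.07315835  0.94644854] axes [[0.01, -1.0, -0.01], [-0.99, -0.0, -0.14], [0.14, 0.01, -0.99]]
gauge side [(0.76, [0.437, -0.0667, 0.0022])]
gauge top [(0.9, [0.4357, -0.0748, -0.0024])]
line_mid side [(0.58, [0.435, -0.0727, 0.0316])]
line_mid top [(0.69, [0.4364, -0.0687, 0.0315]), (0.23, [0.4965, -0.2726, -0.0018])]
pin side [(0.71, [0.4017, -0.1132, 0.0397])]
pin top [(0.55, [0.4041, -0.1132, 0.0367])]
pin_mid side [(0.76, [0.44, -0.1146, 0.0406])]
pin_mid top [(0.61, [0.438, -0.119, 0.0394])]
shutter_tab side [(0.81, [0.4484, 0.0355, 0.0938])]
shutter_tab top [(0.52, [0.4481, 0.0361, 0.0959])]
measure_key_top side [(0.45, [0.4338, -0.2054, 0.0824])]
measure_key_top top [(0.5, [0.4338, -0.2026, 0.0837])]
brass_bushing side [(0.47, [0.4969, -0.2694, -0.002])]
brass_bushing top [(0.68, [0.4401, -0.1209, 0.0403]), (0.66, [0.4943, -0.2695, -0.0025])]
v_block side [(0.83, [0.4206, 0.2197, -0.0008]), (0.27, [0.4355, -0.0736, 0.0307])]
v_block top [(0.57, [0.4178, 0.2201, -0.0012])]
spare_pin side [(0.74, [0.4947, 0.1865, 0.0003])]
spare_pin top [(0.61, [0.4982, 0.1838, -0.0017])]
1.0
```

View pics/top0.png

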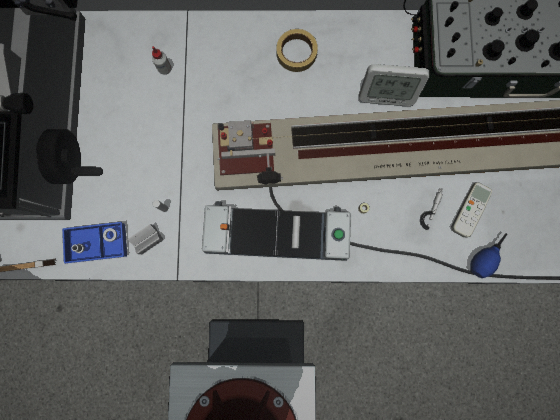

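View pics/side0.png

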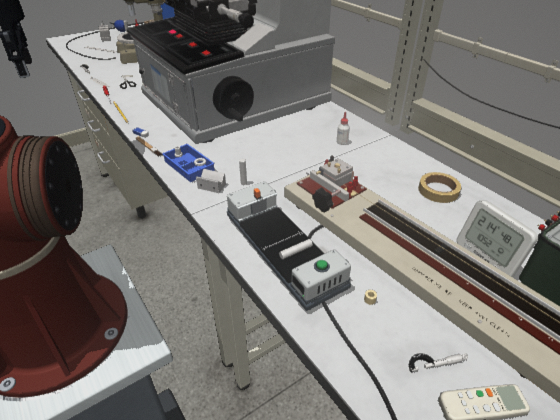

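The top view shows the orange tab at (223,227), the white line at about (278,233), the pin at (295,232) and the green key at (338,234). Next I'll refine these with segmentation.

```bash
cat > m.py <<'E'
from h import *
def axisfit(n,mask,z):
    v,u=np.nonzero(mask); P=np.array([unproj(n,a,b,z=z) for a,b in zip(u,v)])[:,:2]
    c=P.mean(0); w,V=np.linalg.eigh(np.cov((P-c).T)); a=V[:,1]; a=a*np.sign(a[0]); return c,np.degrees(np.arctan2(a[1],a[0])),np.sqrt(w*12),len(u)
E
python3 - <<'E'
from m import *
for n in ('top','side'):
    im=cv2.imread(f'pics/{n}0.png'); hsv=cv2.cvtColor(im,cv2.COLOR_BGR2HSV).astype(int)
    vv,uu=np.mgrid[:420,:560]
    x0,x1,y0,y1=(200,355,200,265) if n=='top' else (222,355,180,308)
    roi=(uu>=x0)&(uu<x1)&(vv>=y0)&(vv<y1)
    crop=im[y0:y1,x0:x1]; cv2.imwrite(f'pics/{n}0c.png',cv2.resize(crop,None,fx=5 if n=='top' else 4.5,fy=5 if n=='top' else 4.5,interpolation=cv2.INTER_CUBIC))
    H,S,V=hsv[...,0],hsv[...,1],hsv[...,2]
    org=roi&(S>150)&(H<20)&(V>120); grn=roi&(H>40)&(H<90)&(S>120)
    print(n,'tab',axisfit(n,org,.092),'key',axisfit(n,grn,.080))
    for th,z in (('pin',.041),('line_mid',.033),('gauge',.033)):
        for r in (eyes.trace(n,th) if False else [])[:1]: pass
    d=np.load(f'{n}0.npy')
    # depth plane points
p,_=eyes.camera('top')
for n in ('top','side'):
    eyes.camera(n)
    for th,z in (('pin',.049),('pin',.041)):
        r=eyes.trace(n,th)
        if r: print(n,th,r[0]['conf'],axisfit(n,r[0]['pixels'],z))
im=cv2.imread('pics/top0.png').astype(int).sum(2)//3
for v in range(210,258,4): print(v,im[v,266:306])
E
```

```text
top tab (array([0.44581435, 0.03545418]), np.float64(79.21059044349239), array([0.00880574, 0.01168175]), 24) key (array([ 0.43158866, -0.20284449]), np.float64(57.982988717892006), array([0.01585487, 0.01622608]), 61)
side tab (array([0.50460984, 0.00150525]), np.float64(-27.336668652841905), array([0.02468412, 0.34449077]), 30) key (array([ 0.43138794, -0.20316888]), np.float64(-8.798928949507001), array([0.01539943, 0.01613055]), 59)
top pin 0.61 (array([ 0.43769016, -0.115197  ]), np.float64(-2.787327036900658), array([0.0161693 , 0.06636689]), 234)
top pin 0.61 (array([ 0.43844568, -0.11557174]), np.float64(-2.787327036900657), array([0.01631343, 0.0669585 ]), 234)
side pin 0.72 (array([ 0.43624204, -0.12016101]), np.float64(-1.0793551780759054), array([0.0217739, 0.0754739]), 302)
side pin 0.72 (array([ 0.4411997 , -0.11368878]), np.float64(-1.0793551780759052), array([0.02207411, 0.07651451]), 302)
210 [ 53  56  49  50  55  56  57  54  53  65  64  64  54  38  33  40  39  63
  90 110 111 109 103 100  99  97 140 145 143 144 142 145 146 145 144 145
 146 147 148 150]
214 [36 35 35
[... 1052 characters left out ...]
 37  36  40 103 141 160 174 174 159 129  53  38  39
  42  39  38  40]
242 [ 38  40  38  38  39  37  39  38  36  62  64  42  36  38  38  35  38  42
  35  36  39  39  38  38  40  38 115 146 162 173 174 156 126  52  40  40
  38  39  39  38]
246 [ 38  38  34  39  36  42  35  39  38  89  67  42  38  39  36  38  35  40
  39  38  39  37  37  38  40  52 123 148 162 174 166 146  96  46  37  40
  41  40  38  45]
250 [ 37  37  40  39  39  40  36  59  42 124  53  59  41  37  37  41  36  39
  39  36  35  39  38  39  35  38  38  35  39  40  38  38  42  38  40  39
  37  43  41  41]
254 [38 39 36 42 39 38 38 61 43 96 48 64 43 40 33 39 37 40 38 37 41 38 38 39
 42 39 34 40 39 37 38 41 40 40 39 43 40 39 41 37]
```

Run:
```python
from h import *
print(ctrl.get_obs()['t'])
```

```text
1.35
```

View pics/top0c.png

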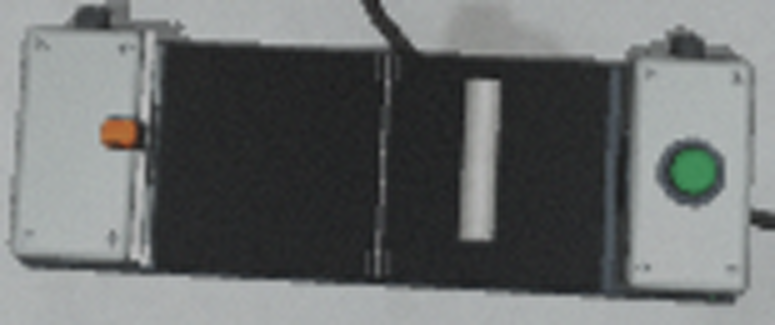

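View pics/side0c.png

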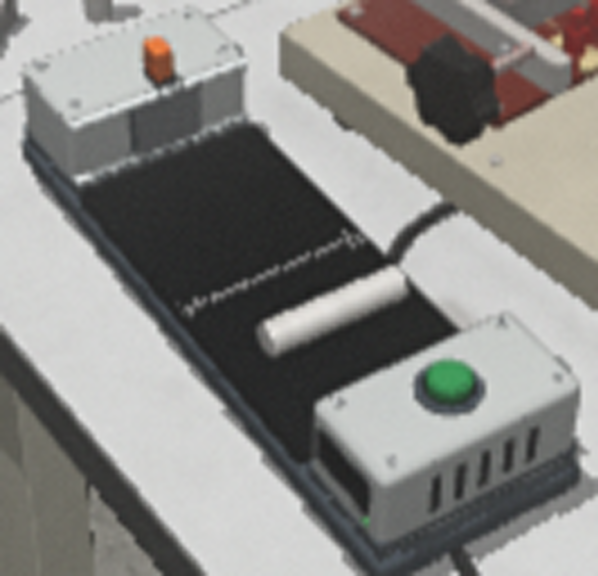

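```bash
cat >> m.py <<'E'
def topmeas(im,umin=266,umax=310,plo=None):
    """row-wise centroid for pin (bright wide) and line (thin), top camera"""
    g=im.astype(float).mean(2)
    L=[];Pn=[]
    for v in range(200,262):
        row=g[v,umin:umax]-37; row[row<8]=0
        # segments
        idx=np.nonzero(row)[0]
        if len(idx)==0: continue
        for s in np.split(idx,np.nonzero(np.diff(idx)>1)[0]+1):
            w=row[s]; c=umin+(w*s).sum()/w.sum(); 
            if len(s)<=4 and w.sum()>45 and w.sum()<140: L.append((c,v,w.sum()))
            if 7<=len(s)<=10:
                # edges at half level
                Pn.append((c,v,umin+s[0],umin+s[-1],w.sum()))
    return np.array(L),np.array(Pn)
def fitline(P):
    for _ in range(4):
        a=np.polyfit(P[:,0],P[:,1],1); r=P[:,1]-np.polyval(a,P[:,0]); k=abs(r)<max(2.5*np.median(abs(r)),.0006); P=P[k]
    return a,len(P),r.std()
E
python3 - <<'E'
from m import *
im=cv2.imread('pics/top0.png')
L,P=topmeas(im)
Lw=np.array([unproj('top',c,v,z=.033)[:2] for c,v,_ in L]); Pw=np.array([unproj('top',r[0],r[1],z=.045)[:2] for r in P])
a,n,s=fitline(Lw); print('line y=',a,n,s,'deg',np.degrees(np.arctan(a[0])),'x range',Lw[:,0].min(),Lw[:,0].max(), 'y at .436',np.polyval(a,.436))
b,n,s=fitline(Pw); print('pin',b,n,s,'deg',np.degrees(np.arctan(b[0])),Pw[:,0].min(),Pw[:,0].max(),np.polyval(b,Pw[:,0].mean()),Pw[:,0].mean())
# gauge sides via tab, key: line of centre
# stage edges top/bottom along columns
g=im.astype(float).mean(2)
for u in (240,250,260,285,307): print(u,[ (v) for v in range(200,265) if abs(g[v+1,u]-g[v-1,u])>50])
d=np.load('top0.npy')
for (u,v) in [(215,225),(225,215),(223,227),(338,234),(340,215),(333,250),(255,230),(295,232)]:
    print(u,v,unproj('top',u,v,d=float(d[v,u])))
E
```

```text
line y= [-0.0452366  -0.05350205] 39 0.0003984790224049547 deg -2.5901002132504543 x range 0.39086288475910375 0.4859819072462659 y at .436 -0.07322520380509003
pin [-0.04944244 -0.09389962] 33 0.00017688280446985825 deg -2.8305383128757167 0.3859906762934323 0.5084993077301139 -0.11561453709346105 0.4391958267964754
240 [207, 208, 209, 254, 255]
250 [207, 208, 209, 255, 256]
260 [208, 209, 210, 255, 256]
285 [209, 210, 211, 256, 257, 258]
307 [210, 211, 212, 258, 259]
215 225 [0.44990076 0.05654531 0.06993879]
225 215 [0.47129619 0.0356386  0.07083577]
223 227 [0.44350367 0.0367551  0.09085529]
338 234 [ 0.43142872 -0.20264954  0.07714544]
340 215 [ 0.47228879 -0.20834995  0.07169391]
333 250 [ 0.39833653 -0.192606    0.07066506]
255 230 [ 0.44355556 -0.02653493  0.03067273]
295 232 [ 0.43816584 -0.11424759  0.04547184]
```

```bash
cat >> m.py <<'E'
from scipy.spatial.transform import Rotation as Ro
GA=np.radians(-2.6)  # gauge yaw
O=np.array([.437,-.0733])
ex=np.array([np.cos(GA),np.sin(GA),0]); ey=np.array([-np.sin(GA),np.cos(GA),0])
def g2w(x,y,z): return np.array([*O,0])+x*ex+y*ey+np.array([0,0,z])
def st(target=None):
    o=ctrl.get_obs(); q=o['tool_rot']; R=Ro.from_quat([q[1],q[2],q[3],q[0]]).as_matrix(); p=np.array(o['position'])
    d=p-np.array([*O,0]); print('t',round(o['t'],2),'p',p.round(4),'gauge',(d@ex).round(4),(d@ey).round(4),'F',np.round(o['wrist_force'],2),'w',round(float(o['gripper_width']),4))
    print('toolaxes in gauge x:',np.round([R[:,0]@ex,R[:,0]@ey],3),'y',R[:,1].round(3),'z',np.round([R[:,2]@ex,R[:,2]@ey],3),'yaw x vs gauge x deg',np.degrees(np.arctan2(R[:,0]@ey,R[:,0]@ex)).round(2))
    if target is not None: print('shift tool',(R.T@(np.array(target)-p)).round(4))
    return o,R,p
E
python3 - <<'E'
from m import *
st(g2w(-.024,.109,.2)); print(g2w(-.024,.109,.2))
E
```

```text
t 1.35 p [0.1442 0.5824 0.2563] gauge -0.3222 0.6418 F [-0.23 -0.36 -0.43] w 0.0853
toolaxes in gauge x: [ 0.981 -0.196] y [ 0.  0. -1.] z [0.196 0.981] yaw x vs gauge x deg -11.31
shift tool [ 0.3969  0.0563 -0.464 ]
[0.41796927 0.0366765  0.2       ]
```

Emit:
apply_moves([
  [[0,0,0],-0.1],
  [[0,0,0],-0.097],
  [[0.02,0,-0.035],0],
  [[0.02,0,-0.035],0],
  [[0.02,0,-0.035],0],
  [[0.02,0,-0.035],0],
  [[0.02,0,-0.035],0],
  [[0.02,0,-0.035],0],
], fingers=0, squeeze=20)

```text
t: 2.02
position: [0.2562, 0.3655, 0.2516]
tool_rot: [-0.706, 0.708, -0.01, 0.008]
wrist_force: [1.7, -0.3, 0.4]
gripper_width: -0.0004
```

Run:
```python
from m import *
st(g2w(-.03,.109,.2))
```

```text
t 2.02 p [0.2562 0.3655 0.2516] gauge -0.2006 0.4301 F [ 1.72 -0.29  0.44] w -0.0004
toolaxes in gauge x: [1.    0.021] y [-0.003 -0.003 -1.   ] z [-0.021  1.   ] yaw x vs gauge x deg 1.19
shift tool [ 0.164   0.052  -0.3244]
```

Emit:
apply_moves([
  [[0.019,0,-0.037],0.01],
  [[0.019,0,-0.037],0.01],
  [[0.019,0,-0.037],0],
  [[0.019,0,-0.037],0],
  [[0.019,0,-0.037],0],
  [[0.019,0,-0.037],0],
  [[0.019,0,-0.037],0],
  [[0.019,0,-0.037],0],
])

```text
t: 2.68
position: [0.3937, 0.0612, 0.2538]
tool_rot: [-0.706, 0.708, -0.013, 0.017]
wrist_force: [0.5, 1.3, -0.4]
gripper_width: 0.0001
```

Run:
```python
from m import *
st(g2w(-.03,.109,.2))
```

```text
t 2.68 p [0.3937 0.0612 0.2538] gauge -0.0494 0.1324 F [ 0.54  1.34 -0.41] w 0.0001
toolaxes in gauge x: [1.    0.003] y [ 0.005 -0.002 -1.   ] z [-0.003  1.   ] yaw x vs gauge x deg 0.16
shift tool [ 0.019   0.054  -0.0234]
```

Emit:
apply_moves([
  [[0.008,0.03,-0.012],0],
  [[0.008,0.035,-0.012],0],
  [[0,0.035,0],0],
  [[0,0.025,0],0],
  [[0,0.005,0],0],
  [[0,0,0],0],
])

```text
t: 3.18
position: [0.4141, 0.0252, 0.1216]
tool_rot: [-0.705, 0.708, -0.015, 0.024]
wrist_force: [-0.3, 0.3, 0.6]
gripper_width: 0.0003
```

Run:
```python
from m import *
st(g2w(-.03,.109,.106))
for n in ('side','top'):
    p,d=eyes.camera(n); cv2.imwrite(f'pics/{n}1.png',p[:,:,::-1])
    x0,x1,y0,y1=(190,355,190,270) if n=='top' else (180,350,100,260)
    cv2.imwrite(f'pics/{n}1c.png',cv2.resize(p[y0:y1,x0:x1,::-1],None,fx=3.7,fy=3.7,interpolation=cv2.INTER_CUBIC))
```

```text
t 3.18 p [0.4141 0.0252 0.1216] gauge -0.0274 0.0974 F [-0.29  0.28  0.57] w 0.0003
toolaxes in gauge x: [ 1.    -0.011] y [ 0.013 -0.005 -1.   ] z [0.011 1.   ] yaw x vs gauge x deg -0.62
shift tool [-0.003   0.0155  0.0116]
```

View pics/side1c.png

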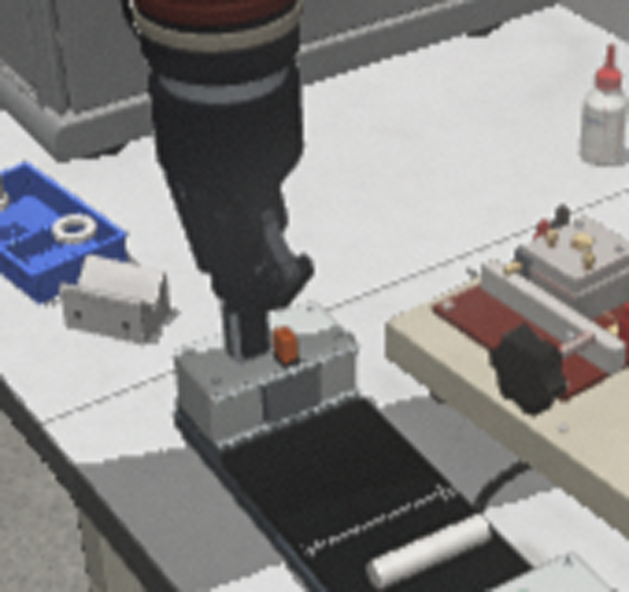

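View pics/top1c.png

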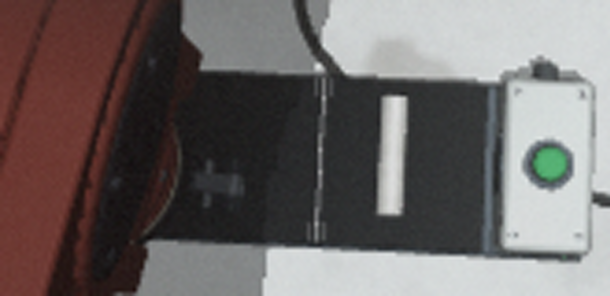

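Emit:
apply_moves([
  [[-0.003,0,0.012],0.005],
  [[0,0.007,0.002],0.005],
  [[0,0.007,0],0],
  [[0,0.001,0],0],
])

```text
t: 3.62
position: [0.4169, 0.0395, 0.1145]
tool_rot: [-0.704, 0.709, -0.013, 0.031]
wrist_force: [-0.1, -0.3, -0.0]
gripper_width: 0.0006
```

```bash
cat >> m.py <<'E'
def side(name,x0=180,x1=350,y0=100,y1=260,f=3.7):
    p,d=eyes.camera('side'); cv2.imwrite(f'pics/{name}.png',cv2.resize(p[y0:y1,x0:x1,::-1],None,fx=f,fy=f,interpolation=cv2.INTER_CUBIC)); return p,d
E
python3 - <<'E'
from m import *
st(g2w(-.03,.109,.107)); side('s2',220,310,150,230,7)
E
```

```text
t 3.62 p [0.4169 0.0395 0.1145] gauge -0.0252 0.1118 F [-0.09 -0.32 -0.02] w 0.0006
toolaxes in gauge x: [ 1.    -0.018] y [ 0.025 -0.008 -1.   ] z [0.018 1.   ] yaw x vs gauge x deg -1.04
shift tool [-0.0049  0.0074 -0.0029]
```

View pics/s2.png

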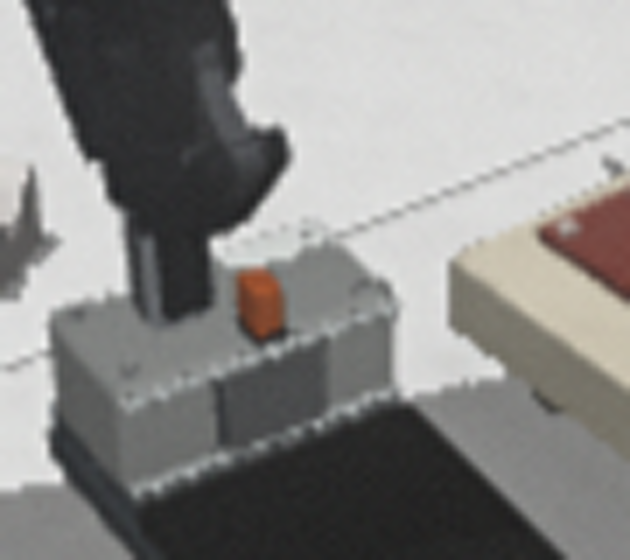

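Emit:
apply_moves([
  [[0,0.008,-0.002],0.01],
  [[0,0.001,0],0.008],
  [[0,0,0],0],
])

```text
t: 3.92
position: [0.4177, 0.0366, 0.1056]
tool_rot: [-0.704, 0.709, -0.02, 0.039]
wrist_force: [0.7, -0.2, -0.0]
gripper_width: 0.0004
```

Run:
```python
from m import *
st(g2w(-.03,.109,.107)); side('s3',220,310,150,230,7)
```

```text
t 3.92 p [0.4177 0.0366 0.1056] gauge -0.0242 0.1089 F [ 0.71 -0.17 -0.03] w 0.0004
toolaxes in gauge x: [ 0.999 -0.038] y [ 0.027 -0.009 -1.   ] z [0.038 0.999] yaw x vs gauge x deg -2.17
shift tool [-0.0057 -0.0015 -0.0001]
```

View pics/s3.png

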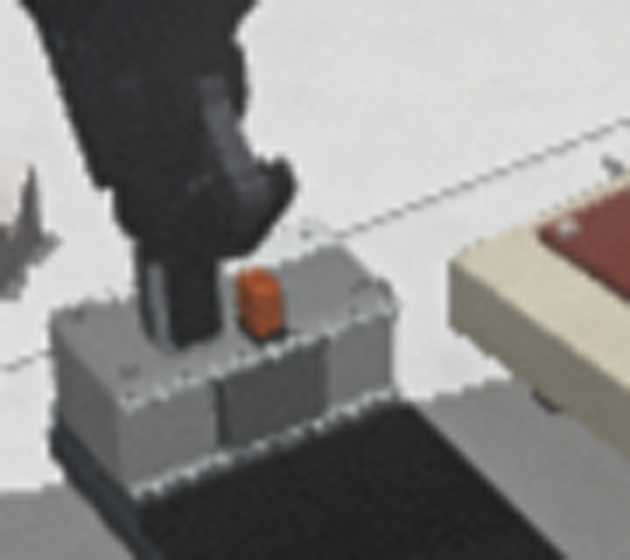

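Emit:
apply_moves([
  [[0.006,0,0],-0.02],
  [[0.006,0,0],-0.018],
  [[0.006,0,0],0],
  [[0.006,0,0],0],
  [[0.006,0,0],0],
])

```text
t: 4.38
position: [0.4493, 0.0346, 0.1059]
tool_rot: [-0.704, 0.71, -0.006, 0.023]
wrist_force: [-1.2, -0.2, -0.1]
gripper_width: 0.0
```

Run:
```python
from m import *
st(); side('s4',220,310,150,230,7)
```

```text
t 4.38 p [0.4493 0.0346 0.1059] gauge 0.0073 0.1083 F [-1.24 -0.17 -0.12] w 0.0
toolaxes in gauge x: [1.    0.004] y [ 0.025 -0.009 -1.   ] z [-0.004  1.   ] yaw x vs gauge x deg 0.26
```

View pics/s4.png

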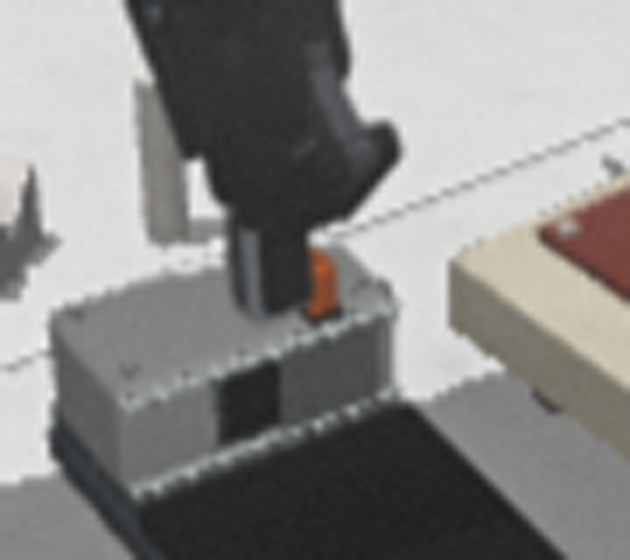

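Emit:
apply_moves([
  [[0.004,0,0],0],
  [[0.004,0,0],0],
  [[0.002,0,0],0],
])

```text
t: 4.68
position: [0.4568, 0.0345, 0.1054]
tool_rot: [-0.704, 0.71, -0.01, 0.02]
wrist_force: [-18.2, -1.2, 14.0]
gripper_width: 0.0002
```

Emit:
apply_moves([
  [[0.002,0,0],0],
  [[0.002,0,0],0],
])

```text
t: 4.85
position: [0.4569, 0.0345, 0.1052]
tool_rot: [-0.704, 0.71, -0.013, 0.016]
wrist_force: [-15.5, 0.5, 11.6]
gripper_width: 0.0001
```

Emit:
apply_moves([
  [[-0.006,0,0],0],
  [[-0.01,0,0],0],
  [[-0.01,-0.02,0],0],
  [[0,-0.03,0],0],
  [[0,-0.01,0],0],
])

```text
t: 5.27
position: [0.4287, 0.0366, 0.1645]
tool_rot: [-0.704, 0.71, -0.015, 0.014]
wrist_force: [0.3, -0.2, 1.5]
gripper_width: 0.0005
```

Run:
```python
from m import *
st(); side('s5',220,310,150,230,7)
```

```text
t 5.27 p [0.4287 0.0366 0.1645] gauge -0.0133 0.1094 F [ 0.26 -0.24  1.45] w 0.0005
toolaxes in gauge x: [1.    0.004] y [-0.002 -0.008 -1.   ] z [-0.004  1.   ] yaw x vs gauge x deg 0.25
```

View pics/s5.png

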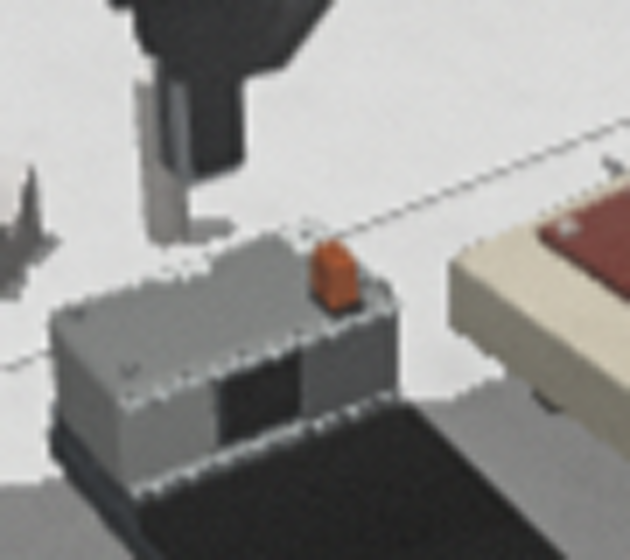

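Run:
```python
from m import *
def tab(path):
    im=cv2.imread(path); h=cv2.cvtColor(im,cv2.COLOR_BGR2HSV); m=(h[...,1]>150)&(h[...,0]<20)&(h[...,2]>90)
    v,u=np.nonzero(m); return 220+(u.mean()-3)/7,150+(v.mean()-3)/7,len(u)
a=tab('pics/s3.png');b=tab('pics/s5.png'); print(a,b)
A=unproj('side',*a[:2],z=.083);B=unproj('side',*b[:2],z=.083); print(A,B,(B-A)@ex,(B-A)@ey)
# pin & line from side for cross-check
st(g2w(0.0,-.046,.12))
```

```text
(np.float64(256.7926322043969), np.float64(192.72735760971057), 1683) (np.float64(267.8669433875245), np.float64(188.69537645566703), 1239)
[0.44736176 0.03845678 0.083     ] [0.47505569 0.03709494 0.083     ] 0.02772719769025554 -0.00010416325334910168
t 5.32 p [0.4291 0.0366 0.1649] gauge -0.0129 0.1094 F [ 0.43 -0.8   1.76] w -0.0001
toolaxes in gauge x: [1.    0.005] y [-0.001 -0.008 -1.   ] z [-0.005  1.   ] yaw x vs gauge x deg 0.26
shift tool [ 0.0122  0.0462 -0.1551]
```

Run:
```python
from m import *
print(np.round(ctrl.get_obs()['q'],3))
```

```text
[-0.215 -0.431 -0.551  1.45  -0.008 -0.174]
```

Emit:
apply_moves([
  [[0.003,0,-0.038],0],
  [[0.003,0,-0.038],0],
  [[0.003,0,-0.038],0],
  [[0.003,0,-0.03],0],
  [[0,0,0],0.12],
  [[0,0,0],0.12],
  [[0,0,0],0.12],
  [[0,0,0],0.12],
])

```text
t: 5.98
position: [0.4386, -0.1148, 0.1632]
tool_rot: [-0.68, 0.686, -0.18, 0.185]
wrist_force: [0.5, 0.8, 0.6]
gripper_width: 0.0003
```

Emit:
apply_moves([
  [[0,0,0],0.12],
  [[0,0,0],0.12],
  [[0,0,0],0.12],
  [[0,0,0],0.12],
  [[0,0,0],0.12],
  [[0,0,0],0.12],
  [[0,0,0],0.12],
  [[0,0,0],0.12],
])

```text
t: 6.65
position: [0.4398, -0.1158, 0.1562]
tool_rot: [-0.511, 0.513, -0.485, 0.491]
wrist_force: [0.4, 1.2, -0.1]
gripper_width: -0.0005
```

Run:
```python
from m import *
st(g2w(0.002,-.049,.09)); side('s6',220,350,160,290,4.5)
```

```text
t 6.65 p [ 0.4398 -0.1158  0.1562] gauge 0.0047 -0.0423 F [ 0.41  1.17 -0.13] w -0.0005
toolaxes in gauge x: [ 0.094 -0.996] y [ 0.004 -0.008 -1.   ] z [0.996 0.094] yaw x vs gauge x deg -84.62
shift tool [ 0.0059  0.0662 -0.0035]
```

View pics/s6.png

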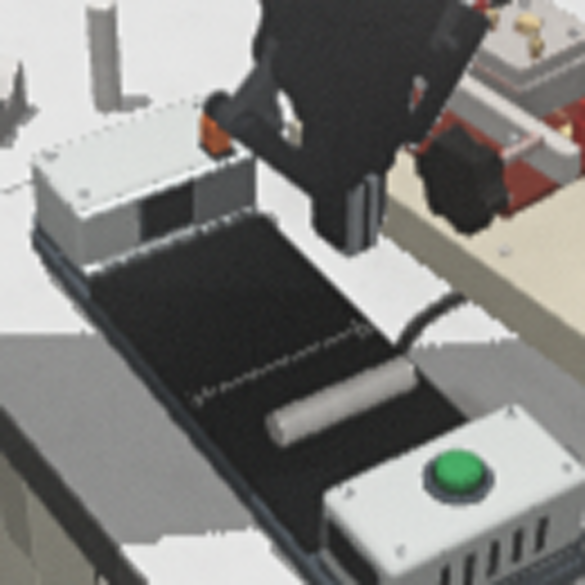

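Emit:
apply_moves([
  [[0.007,0,-0.002],0.09],
  [[0,0.025,0],0],
  [[0,0.025,0],0],
  [[0,0.015,0],0],
  [[0,0.004,0],0],
  [[0,0,0],0],
])

```text
t: 7.2
position: [0.4395, -0.1242, 0.0824]
tool_rot: [-0.489, 0.491, -0.506, 0.514]
wrist_force: [0.9, -0.3, 0.3]
gripper_width: 0.0002
```

Run:
```python
from m import *
st(g2w(0.0027,-.049,.076)); side('s7',220,350,160,290,4.5)
```

```text
t 7.2 p [ 0.4395 -0.1242  0.0824] gauge 0.0048 -0.0508 F [ 0.93 -0.3   0.31] w 0.0002
toolaxes in gauge x: [ 0.005 -1.   ] y [ 0.006 -0.009 -1.   ] z [1.    0.005] yaw x vs gauge x deg -89.7
shift tool [-0.0018  0.0064 -0.0022]
```

View pics/s7.png

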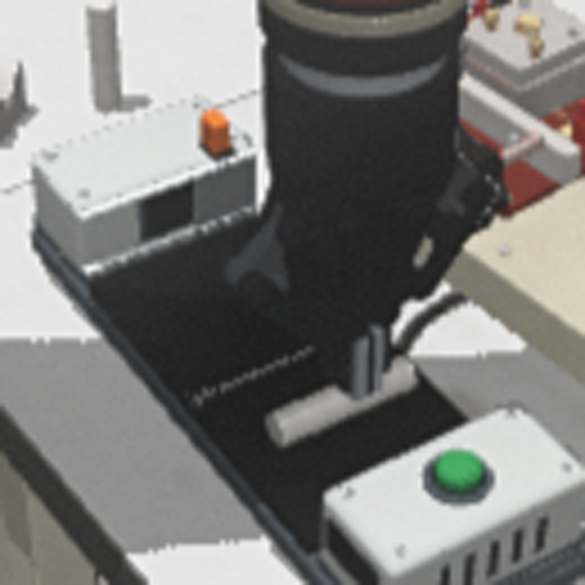

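Emit:
apply_moves([
  [[-0.002,0.004,-0.003],0],
  [[0,0.001,0],0],
  [[0,0,0],0],
])

```text
t: 7.5
position: [0.4377, -0.1226, 0.0797]
tool_rot: [-0.49, 0.491, -0.505, 0.514]
wrist_force: [-0.3, -0.2, -0.5]
gripper_width: 0.0002
```

Run:
```python
from m import *
st(g2w(0.0027,-.049,.074))
```

```text
t 7.5 p [ 0.4377 -0.1226  0.0797] gauge 0.0029 -0.0492 F [-0.29 -0.2  -0.52] w 0.0002
toolaxes in gauge x: [ 0.007 -1.   ] y [ 0.009 -0.011 -1.   ] z [1.    0.008] yaw x vs gauge x deg -89.57
shift tool [-0.0003  0.0057 -0.0002]
```

Emit:
apply_moves([
  [[0,0.004,0],0],
  [[0,0.001,0],0],
])

```text
t: 7.67
position: [0.4386, -0.1231, 0.0758]
tool_rot: [-0.49, 0.491, -0.503, 0.515]
wrist_force: [-0.0, 0.4, -0.0]
gripper_width: -0.0002
```

Emit:
apply_moves([
  [[0,0.001,0],0],
  [[0,0.001,0],0],
])

```text
t: 7.83
position: [0.439, -0.1234, 0.0742]
tool_rot: [-0.491, 0.491, -0.503, 0.515]
wrist_force: [0.9, 0.1, -0.3]
gripper_width: 0.0001
```

Emit:
apply_moves([
  [[0,0.001,0],0],
  [[0,0.0005,0],0],
])

```text
t: 8.0
position: [0.4392, -0.124, 0.0738]
tool_rot: [-0.49, 0.491, -0.503, 0.516]
wrist_force: [-4.6, 0.4, 6.9]
gripper_width: -0.0003
```

Emit:
apply_moves([
  [[-0.004,-0.0002,0],0],
  [[-0.004,0,0],0],
])

```text
t: 8.17
position: [0.4396, -0.1165, 0.0744]
tool_rot: [-0.49, 0.491, -0.503, 0.516]
wrist_force: [0.6, 0.3, 0.0]
gripper_width: -0.0001
```

Run:
```python
from m import *
o,R,p=st(); print(R.round(4).tolist()); side('s8',220,350,160,290,4.5)
```

```text
t 8.17 p [ 0.4396 -0.1165  0.0744] gauge 0.0046 -0.043 F [0.62 0.33 0.01] w -0.0001
toolaxes in gauge x: [ 0.007 -1.   ] y [ 0.012 -0.015 -1.   ] z [1.    0.007] yaw x vs gauge x deg -89.59
[[-0.0381, 0.0124, 0.9992], [-0.9992, -0.0148, -0.038], [0.0143, -0.9998, 0.0129]]
```

View pics/s8.png

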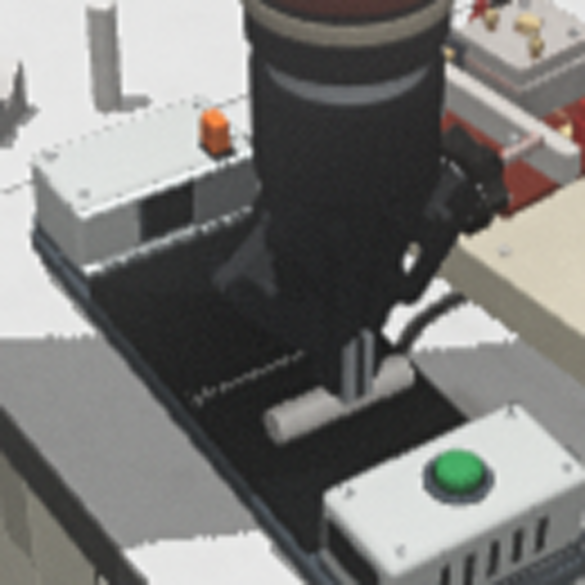

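Emit:
apply_moves([
  [[0,0.0008,0],0],
  [[-0.003,0.0004,0],0],
  [[-0.004,0.0004,0],0],
])

```text
t: 8.47
position: [0.4401, -0.1093, 0.0738]
tool_rot: [-0.49, 0.491, -0.502, 0.516]
wrist_force: [-2.9, 0.2, 5.7]
gripper_width: 0.0
```

Emit:
apply_moves([
  [[-0.004,0.0004,0],0],
  [[-0.004,0.0004,0],0],
])

```text
t: 8.63
position: [0.4405, -0.1015, 0.0738]
tool_rot: [-0.489, 0.492, -0.502, 0.517]
wrist_force: [-2.9, 0.6, 6.4]
gripper_width: -0.0
```

Run:
```python
from m import *
o,R,p=st(); side('s9',220,350,160,290,4.5)
```

```text
t 8.63 p [ 0.4405 -0.1015  0.0738] gauge 0.0048 -0.028 F [-2.91  0.6   6.44] w -0.0
toolaxes in gauge x: [ 0.008 -1.   ] y [ 0.012 -0.018 -1.   ] z [1.    0.008] yaw x vs gauge x deg -89.56
```

View pics/s9.png

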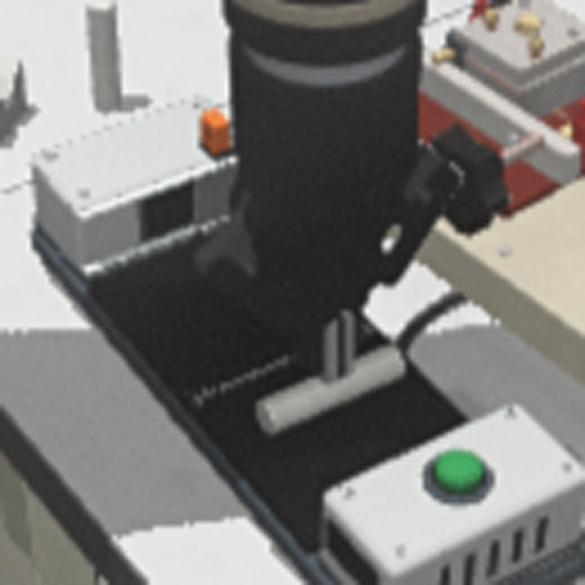

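Emit:
apply_moves([
  [[0,-0.006,-0.001],0],
  [[0.008,0,-0.002],0],
  [[0.008,0,0],0],
  [[0,0.001,0],0],
])

```text
t: 9.02
position: [0.4369, -0.1177, 0.0795]
tool_rot: [-0.49, 0.492, -0.501, 0.516]
wrist_force: [0.3, 0.3, -0.1]
gripper_width: -0.0002
```

Run:
```python
from m import *
o,R,p=st(); P,d=side('s10',220,350,160,290,4.5)
for th in ('pin','pin_mid'):
  for r in eyes.tip_of('side',th)[:1]:
    c=np.array(r['centre']); dd=c-np.array([*O,0]); print(th,r['conf'],c.round(4),'gauge',(dd@ex).round(4),(dd@ey).round(4))
r=eyes.trace('side','pin')[0]; print(axisfit('side',r['pixels'],.041))
```

```text
t 9.02 p [ 0.4369 -0.1177  0.0795] gauge 0.0019 -0.0444 F [ 0.25  0.32 -0.13] w -0.0002
toolaxes in gauge x: [ 0.01 -1.  ] y [ 0.013 -0.018 -1.   ] z [1.   0.01] yaw x vs gauge x deg -89.42
pin 0.6 [ 0.4372 -0.0716  0.0294] gauge 0.0001 0.0017
pin_mid 0.58 [ 0.4427 -0.1054  0.0363] gauge 0.0072 -0.0318
(array([ 0.43652894, -0.10369998]), np.float64(-2.6317497688219387), array([0.01939472, 0.08339277]), 165)
```

View pics/s10.png

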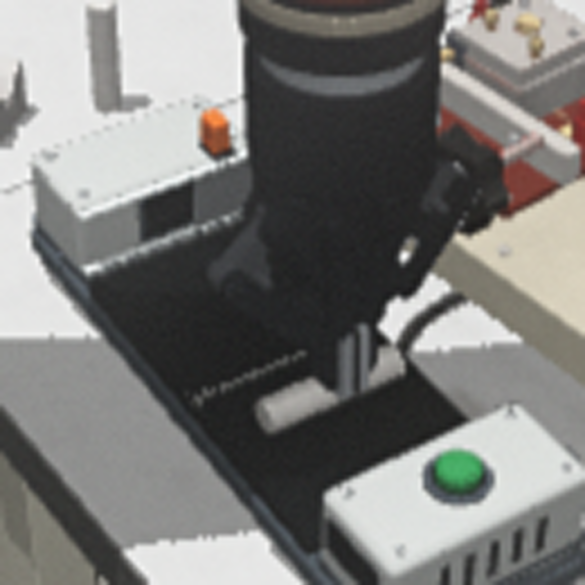

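Emit:
apply_moves([
  [[-0.002,0.004,0],0],
  [[0,0.001,0],0],
  [[0,0.0006,0],0],
])

```text
t: 9.47
position: [0.4369, -0.1144, 0.0735]
tool_rot: [-0.49, 0.492, -0.501, 0.516]
wrist_force: [-4.7, -1.3, 13.1]
gripper_width: 0.0003
```

Emit:
apply_moves([
  [[-0.004,-0.0001,-0.0002],0],
  [[-0.004,0.0003,-0.0002],0],
  [[-0.004,0.0003,-0.0003],0],
])

```text
t: 9.72
position: [0.4372, -0.1028, 0.0739]
tool_rot: [-0.49, 0.493, -0.5, 0.517]
wrist_force: [-0.4, -0.3, 4.0]
gripper_width: -0.0001
```

Emit:
apply_moves([
  [[-0.004,0.0003,-0.0003],0],
  [[-0.004,0.0003,-0.0003],0],
  [[-0.004,0.0003,-0.0003],0],
])

```text
t: 9.97
position: [0.4379, -0.09, 0.0738]
tool_rot: [-0.49, 0.492, -0.499, 0.518]
wrist_force: [1.0, -0.4, 6.5]
gripper_width: -0.0001
```

Run:
```python
from m import *
o,R,p=st(); side('s11',220,350,160,290,4.5)
```

```text
t 9.97 p [ 0.4379 -0.09    0.0738] gauge 0.0016 -0.0166 F [ 1.   -0.36  6.52] w -0.0001
toolaxes in gauge x: [ 0.011 -1.   ] y [ 0.016 -0.021 -1.   ] z [1.    0.011] yaw x vs gauge x deg -89.39
```

View pics/s11.png

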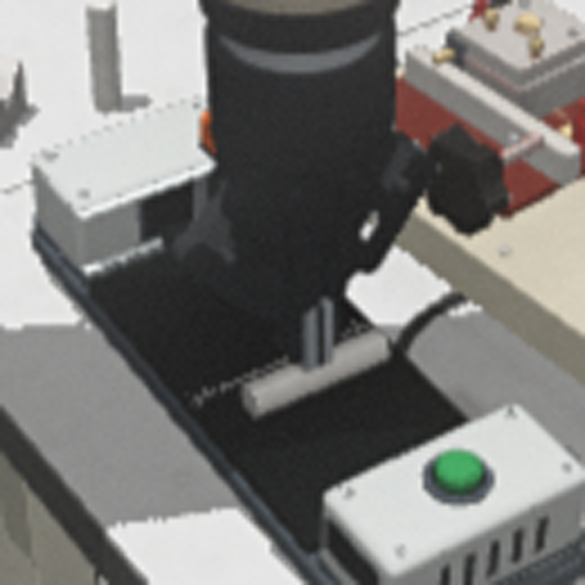

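Emit:
apply_moves([
  [[-0.003,0.0002,-0.0003],0],
  [[0,-0.006,0],0],
  [[0.008,0,0],0],
  [[0.006,0,0],0],
  [[0,0,0],0],
])

```text
t: 10.43
position: [0.4367, -0.0995, 0.0795]
tool_rot: [-0.491, 0.493, -0.499, 0.517]
wrist_force: [-0.4, 0.3, 0.5]
gripper_width: 0.0004
```

Run:
```python
from m import *
o,R,p=st(); P,d=side('s12',220,350,160,290,4.5)
r=eyes.trace('side','pin')[0]; print(r['conf'],axisfit('side',r['pixels'],.041))
```

```text
t 10.43 p [ 0.4367 -0.0995  0.0795] gauge 0.0009 -0.0262 F [-0.35  0.26  0.53] w 0.0004
toolaxes in gauge x: [ 0.014 -1.   ] y [ 0.016 -0.02  -1.   ] z [1.    0.014] yaw x vs gauge x deg -89.21
0.67 (array([ 0.45650911, -0.1758605 ]), np.float64(52.10476864355112), array([0.01716706, 0.02106707]), 75)
```

View pics/s12.png

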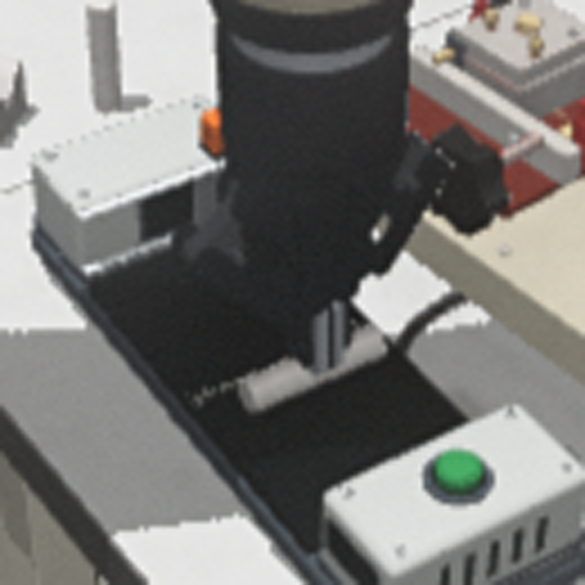

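Emit:
apply_moves([
  [[0.003,0.004,0],0],
  [[0,0.0008,0],0],
  [[0,0.0003,0],0],
])

```text
t: 10.78
position: [0.4361, -0.1024, 0.0732]
tool_rot: [-0.491, 0.493, -0.5, 0.516]
wrist_force: [0.4, 1.5, -0.3]
gripper_width: -0.0001
```

Emit:
apply_moves([
  [[-0.003,0.0003,0],0],
  [[-0.004,0.0003,-0.0003],0],
  [[-0.004,0.0003,-0.0003],0],
])

```text
t: 11.03
position: [0.4367, -0.0929, 0.074]
tool_rot: [-0.49, 0.493, -0.499, 0.518]
wrist_force: [-1.9, 0.6, 5.3]
gripper_width: 0.0001
```

Run:
```python
from m import *
o,R,p=st(); P,d=side('s13',220,350,160,290,4.5)
```

```text
t 11.03 p [ 0.4367 -0.0929  0.074 ] gauge 0.0006 -0.0195 F [-1.88  0.63  5.28] w 0.0001
toolaxes in gauge x: [ 0.011 -1.   ] y [ 0.016 -0.023 -1.   ] z [1.    0.011] yaw x vs gauge x deg -89.37
```

View pics/s13.png

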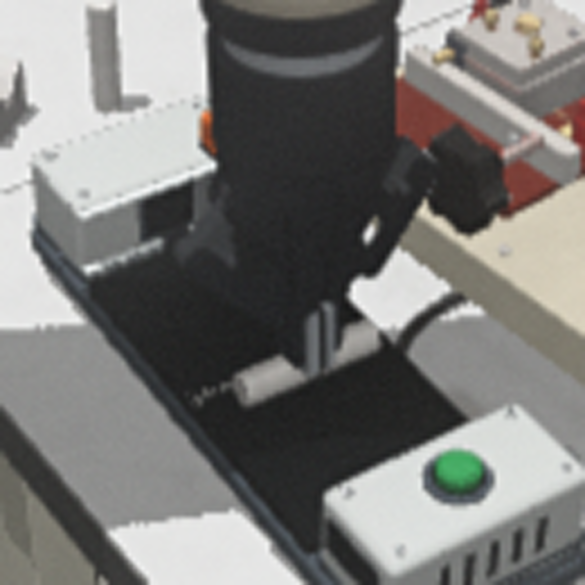

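Emit:
apply_moves([
  [[-0.004,0.0003,0],0],
  [[-0.004,0.0003,-0.0002],0],
  [[-0.004,0.0003,-0.0003],0],
])

```text
t: 11.33
position: [0.4373, -0.0796, 0.0739]
tool_rot: [-0.49, 0.493, -0.498, 0.519]
wrist_force: [0.3, -0.3, 4.4]
gripper_width: 0.0001
```

Run:
```python
from m import *
o,R,p=st(); P,d=side('s14',220,350,160,290,4.5); cv2.imwrite('pics/s14f.png',P[:,:,::-1])
```

```text
t 11.33 p [ 0.4373 -0.0796  0.0739] gauge 0.0006 -0.0063 F [ 0.3  -0.27  4.36] w 0.0001
toolaxes in gauge x: [ 0.011 -1.   ] y [ 0.017 -0.023 -1.   ] z [1.    0.012] yaw x vs gauge x deg -89.36
```

View pics/s14.png

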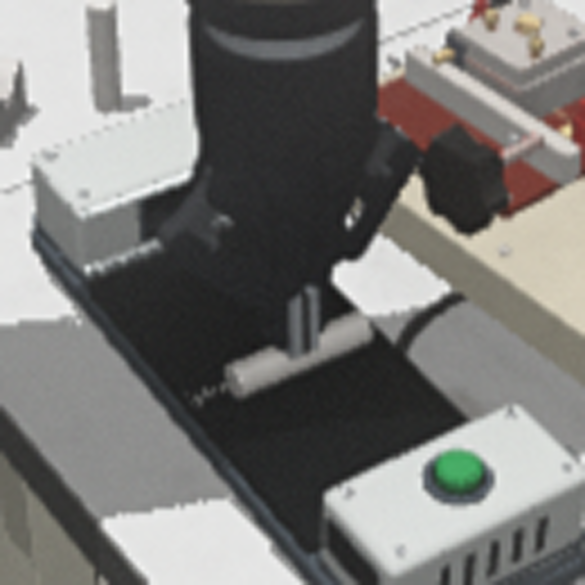

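```bash
cat >> m.py <<'E'
def gz(n,u,v,z):
    w=unproj(n,u,v,z=z); d=w-np.array([*O,0]); return round(d@ex,4),round(d@ey,4)
E
python3 - <<'E'
from m import *
for nm,(a,b) in dict(s7=(278,428),s14=(236,383)).items(): print(nm,gz('side',220+a/4.5,160+b/4.5,.041))
for a,b in ((195,398),(222,387)): print('line',gz('side',220+a/4.5,160+b/4.5,.033))
E
```

```text
s7 (np.float64(-0.0273), np.float64(-0.0409))
s14 (np.float64(-0.0282), np.float64(-0.0072))
line (np.float64(-0.0445), np.float64(0.0015))
line (np.float64(-0.0307), np.float64(0.0011))
```

Emit:
apply_moves([
  [[-0.004,0.0003,0],0],
  [[-0.004,0.0003,-0.0002],0],
  [[-0.003,0.0003,-0.0003],0],
  [[0,-0.008,0],0],
  [[0.012,-0.03,0],0],
  [[0.02,-0.03,0],0],
  [[0.02,0,0],0],
])

```text
t: 11.97
position: [0.4323, -0.1138, 0.1431]
tool_rot: [-0.492, 0.495, -0.499, 0.515]
wrist_force: [1.2, -0.7, 0.2]
gripper_width: 0.0004
```

Run:
```python
from m import *
o,R,p=st(); P,d=side('s15',220,350,160,290,4.5)
p,_=eyes.camera('top'); cv2.imwrite('pics/top15.png',p[:,:,::-1]); cv2.imwrite('pics/top15c.png',cv2.resize(p[190:270,195:355,::-1],None,fx=4.8,fy=4.8,interpolation=cv2.INTER_CUBIC))
```

```text
t 11.97 p [ 0.4323 -0.1138  0.1431] gauge -0.0028 -0.0407 F [ 1.16 -0.68  0.16] w 0.0004
toolaxes in gauge x: [ 0.018 -1.   ] y [ 0.013 -0.02  -1.   ] z [1.    0.018] yaw x vs gauge x deg -88.96
```

View pics/s15.png

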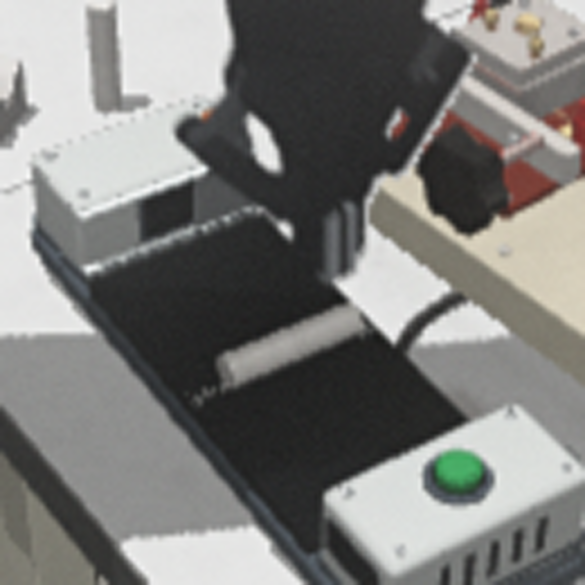

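View pics/top15c.png

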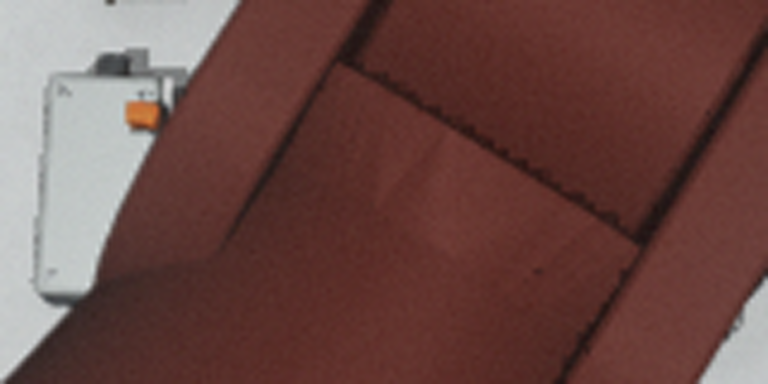

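```bash
cat >> m.py <<'E'
from scipy.optimize import minimize
def fitpin(img_bgr,g0,n='side',K=6,z0=.041):
    # img: full-res bgr; fit cylinder silhouette
    g=cv2.cvtColor(img_bgr,cv2.COLOR_BGR2GRAY)
    c=np.array(proj(n,g2w(g0[0],g0[1],z0))); x0,y0=(c-30).astype(int); roi=g[y0:y0+60,x0:x0+60].astype(float)
    th=np.linspace(0,2*np.pi,24,endpoint=False)
    def hull(p):
        yaw=np.radians(p[2]); a=np.array([np.cos(yaw),np.sin(yaw)]); b=np.array([-a[1],a[0]])
        P=[]
        for s in (-.035,.035):
            for t in th:
                xy=np.array(p[:2])/1000+a*s+b*.008*np.cos(t); P.append(proj(n,g2w(xy[0],xy[1],z0+.008*np.sin(t))))
        return cv2.convexHull(np.array(P,np.float32))[:,0]
    def render(p):
        h=(hull(p)-[x0,y0]+.5)*K-.5
        m=np.zeros((60*K,60*K),np.uint8); cv2.fillConvexPoly(m,np.round(h*16).astype(np.int32),255,shift=4)
        return cv2.resize(m,(60,60),interpolation=cv2.INTER_AREA)/255.
    def cost(p):
        m=render(p); near=cv2.dilate((m>0).astype(np.uint8),np.ones((5,5)))>0
        A=np.c_[m[near],np.ones(near.sum())]; s,r,_,_=np.linalg.lstsq(A,roi[near],rcond=None)
        return -np.corrcoef(m[near],roi[near])[0,1]
    best=None
    for y in (-4,0,4):
        r=minimize(cost,[g0[0]*1000,g0[1]*1000+y,0],method='Nelder-Mead',options=dict(initial_simplex=np.array([[0,0,0],[3,0,0],[0,3,0],[0,0,4.]])+[g0[0]*1000,g0[1]*1000+y,0],xatol=.02,fatol=1e-5))
        if best is None or r.fun<best.fun: best=r
    return best.x.round(2),round(best.fun,3)
E
python3 - <<'E'
from m import *
print(fitpin(cv2.imread('pics/side0.png'),(.0027,-.042)),fitpin(cv2.imread('pics/top0.png'),(.0027,-.042),'top'))
p,_=eyes.camera('side'); b=np.ascontiguousarray(p[:,:,::-1]); cv2.imwrite('pics/side15.png',b)
print(fitpin(b,(.0027,-.003)))
# line in side0
g=cv2.imread('pics/side0.png').astype(float).mean(2)
pts=[]
for gx in np.linspace(-.044,.044,45):
    best=[]
    ys=np.linspace(-.004,.006,41)
    vals=[cv2.getRectSubPix(g.astype(np.float32),(1,1),tuple(map(float,proj('side',g2w(gx,y,.033)))))[0,0]-40 for y in ys]
    v=np.clip(vals,0,None); 
    if v.sum()>20: pts.append((gx,(v*ys).sum()/v.sum()))
pts=np.array(pts); a=np.polyfit(pts[:,0],pts[:,1],1); print('side line y0',a[1],'deg',np.degrees(a[0]))
E
```

```text
Traceback (most recent call last):
  File "m.py", line 63, in fitpin
    r=minimize(cost,[g0[0]*1000,g0[1]*1000+y,0],method='Nelder-Mead',options=dict(initial_simplex=np.array([[0,0,0],[3,0,0],[0,3,0],[0,0,4.]])+[g0[0]*1000,g0[1]*1000+y,0],xatol=.02,fatol=1e-5))
  File "m.py", line 58, in cost
    m=render(p); near=cv2.dilate((m>0).astype(np.uint8),np.ones((5,5)))>0
  File "m.py", line 54, in render
    h=(hull(p)-[x0,y0]+.5)*K-.5
       ~~~~^^^
  File "m.py", line 51, in hull
    xy=np.array(p[:2])/1000+a*s+b*.008*np.cos(t); P.append(proj(n,g2w(xy[0],xy[1],z0+.008*np.sin(t))))
                                                           ~~~~^^^^^^^^^^^^^^^^^^^^^^^^^^^^^^^^^^^^^^
  File "h.py", line 11, in proj
    i,R,t=cam(n); c=R@np.array(p)+t; return i['fx']*c[0]/c[2]+i['cx'], i['fy']*c[1]/c[2]+i['cy']
          ~~~^^^
  File "h.py", line 4, in cam
    i=eyes.camera_info(n); R,_=cv2.Rodrigues(np.array(i['rvec'],float)); return i,R,np.array(i['tvec'],float).ravel()
ValueError: time passes only in moves, steps and waits
```

Cache the camera info (too many calls).

```bash
sed -i 's/^def cam(n):/import functools\n@functools.lru_cache(None)\ndef cam(n):/' h.py
cat > f.py <<'E'
from m import *
print(fitpin(cv2.imread('pics/side0.png'),(.0027,-.042)),fitpin(cv2.imread('pics/top0.png'),(.0027,-.042),'top'))
p,_=eyes.camera('side'); b=np.ascontiguousarray(p[:,:,::-1]); cv2.imwrite('pics/side15.png',b)
print(fitpin(b,(.0027,-.003)))
g=cv2.imread('pics/side0.png').astype(np.float32).mean(2)
pts=[]
for gx in np.linspace(-.044,.044,45):
    ys=np.linspace(-.004,.006,41)
    vals=[cv2.getRectSubPix(g.astype(np.float32),(1,1),tuple(map(float,proj('side',g2w(gx,y,.033)))))[0,0]-42 for y in ys]
    v=np.clip(vals,0,None)
    if v.sum()>20: pts.append((gx,(v*ys).sum()/v.sum()))
pts=np.array(pts); a=np.polyfit(pts[:,0],pts[:,1],1); print('side line y0',a[1],'deg',np.degrees(a[0]),len(pts))
print(ctrl.get_obs()['t'])
E
python3 f.py
```

```text
(array([  5.71, -39.28,   0.64]), np.float64(-0.854)) (array([  4.5 , -42.18,   0.08]), np.float64(-0.939))
(array([-1.33,  2.79,  0.78]), np.float64(-0.781))
side line y0 0.0021061704273391524 deg -0.20212391854062323 45
12.1167
```

Run:
```python
from m import *
b=cv2.imread('pics/side15.png'); x0,y0,w,h,f=255,215,60,45,12
c=cv2.resize(b[y0:y0+h,x0:x0+w],None,fx=f,fy=f,interpolation=cv2.INTER_CUBIC)
c=np.clip(c.astype(int)*1.3,0,255).astype(np.uint8)
def pt(gx,gy,z): u,v=proj('side',g2w(gx,gy,z)); return (int((u-x0+.5)*f),int((v-y0+.5)*f))
cv2.line(c,pt(-.049,.0021,.033),pt(.049,.0021,.033),(0,0,255),1)
th=np.linspace(0,2*np.pi,24,endpoint=False)
for (x,y,col) in ((-1.3,2.8,(0,255,0)),(3,-1.5,(255,128,0))):
    for s in (-35,35): cv2.polylines(c,[np.array([pt((x+s)/1000,(y+8*np.cos(t))/1000,.041+.008*np.sin(t)) for t in th],np.int32)],True,col,1)
cv2.imwrite('pics/ov15.png',c)
```

```text
(no output)
```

View pics/ov15.png

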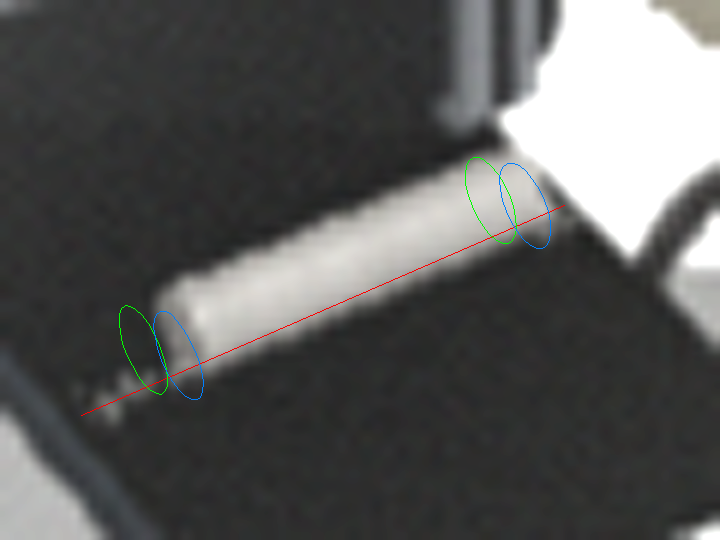

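```bash
python3 - <<'E'
s=open('m.py').read()
s=s.replace("th=np.linspace(0,2*np.pi,24,endpoint=False)\n    def hull","th=np.linspace(0,2*np.pi,24,endpoint=False)\n    ok=cv2.dilate((roi>bright).astype(np.uint8),np.ones((3,3)))==0\n    if excl is not None: ok&=~excl[y0:y0+60,x0:x0+60]\n    def hull",1)
s=s.replace("K=6,z0=.041)","K=6,z0=.041,bright=205,excl=None)").replace("np.ones((5,5)))>0","np.ones((7,7)))>0; near&=ok",1)
open('m.py','w').write(s)
E
cat > f2.py <<'E'
from m import *
import sys
b=cv2.imread('pics/side0.png'); print('side0',fitpin(b,(.0027,-.042)))
b=cv2.imread('pics/side15.png'); print(b[215:260,255:315].max(2)[5:30:5,20:50:3])
ex_=np.zeros(b.shape[:2],bool); ex_[:226,288:]=True
for br in (170,190,205): print(br,fitpin(b,(.004,.002),bright=br,excl=ex_))
E
python3 f2.py
```

```text
side0 (array([  6.85, -39.36,  -0.31]), np.float64(-0.872))
[[ 43  40  41  37  40  40  89  51 129 227]
 [ 35  36  36  35  38  36  81 109 229 227]
 [ 34  35  34  33  43 123 155 167 155 224]
 [ 42 120 155 169 160 153 138  81  38  37]
 [161 155 140  84  39  33  33  33  36  36]]
170 (array([ 7.2 ,  2.76, -0.36]), np.float64(-0.961))
190 (array([ 7.5 ,  2.84, -0.17]), np.float64(-0.961))
205 (array([ 7.5 ,  2.84, -0.17]), np.float64(-0.961))
```

Emit:
apply_moves([
  [[0.038,-0.01,0],0],
  [[0.038,-0.01,0],0],
  [[0.038,-0.01,0],0],
  [[0.038,-0.01,0],0],
  [[0.038,0,0],0],
  [[0.038,0,0],0],
  [[0.038,0,0],0],
  [[0.038,0,0],0],
])

```text
t: 12.78
position: [0.4214, -0.4147, 0.1772]
tool_rot: [-0.495, 0.496, -0.503, 0.506]
wrist_force: [0.5, -0.5, 1.0]
gripper_width: -0.0002
```

Run:
```python
from m import *
st()
p,_=eyes.camera('top'); b=np.ascontiguousarray(p[:,:,::-1]); cv2.imwrite('pics/top16.png',b); cv2.imwrite('pics/top16c.png',cv2.resize(b[195:265,200:355],None,fx=5,fy=5,interpolation=cv2.INTER_CUBIC))
print('top',fitpin(b,(.004,.0),'top'))
P,d=side('s16',220,350,160,290,4.5); b=np.ascontiguousarray(P[:,:,::-1]); cv2.imwrite('pics/side16.png',b)
print('side',fitpin(b,(.007,.003)))
```

```text
t 12.78 p [ 0.4214 -0.4147  0.1772] gauge -0.0001 -0.3417 F [ 0.52 -0.46  0.98] w -0.0002
toolaxes in gauge x: [ 0.028 -1.   ] y [ 0.001 -0.005 -1.   ] z [1.    0.028] yaw x vs gauge x deg -88.39
top (array([ 5.4 ,  0.54, -0.89]), np.float64(-0.923))
side (array([ 6.97,  3.13, -1.06]), np.float64(-0.862))
```

View pics/top16c.png

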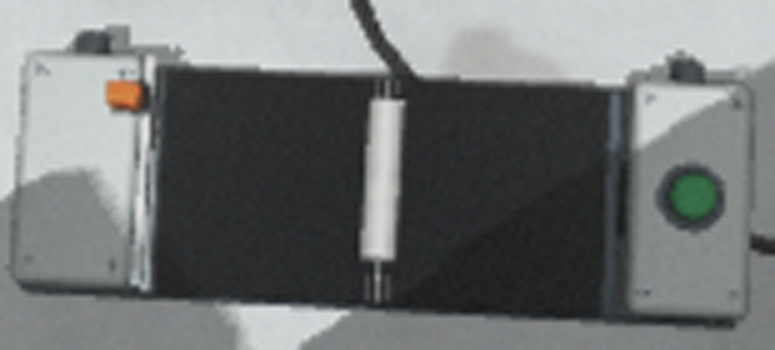

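View pics/s16.png

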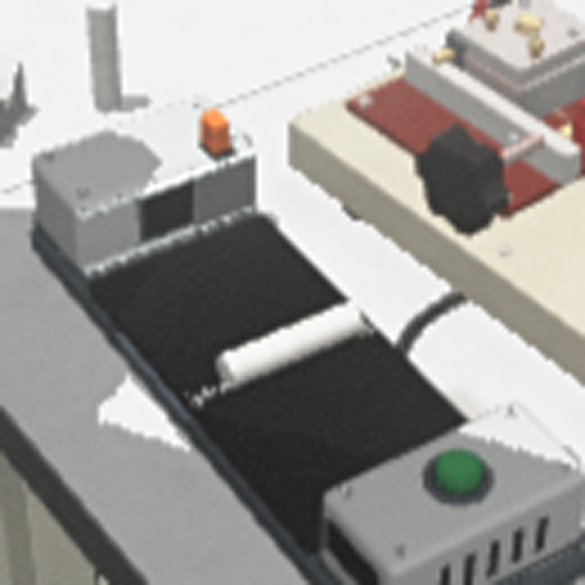

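Run:
```python
from m import *
for nm,lo,hi,z in (('top0',286,306,.041),('top16',264,286,.041)):
    g=cv2.imread(f'pics/{nm}.png').astype(float).mean(2); C=[]
    for v in range(214,252):
        row=g[v,lo:hi]; 
        if (row>90).sum()<6: continue
        def cross(i,j):  # subpixel level 70
            return i+(75-row[i])/(row[j]-row[i])
        k=np.nonzero(row>75)[0]; l=cross(k[0]-1,k[0]); r=k[-1]+(row[k[-1]]-75)/(row[k[-1]]-row[k[-1]+1])
        C.append((*gz('top',lo+(l+r)/2,v,z),r-l))
    C=np.array(C); a=np.polyfit(C[:,0],C[:,1],1); print(nm,'deg',np.degrees(np.arctan(a[0])),'mid',C[:,0].mean(),'y mid',np.polyval(a,C[:,0].mean()),C[:,2].mean(),len(C))
g=cv2.imread('pics/top0.png').astype(float).mean(2)
C=[]
for v in range(211,256):
    row=np.clip(g[v,272:281]-42,0,None); 
    if row.sum()>40:
        C.append(gz('top',272+(row*np.arange(9)).sum()/row.sum(),v,.033))
C=np.array(C); a=np.polyfit(C[:,0],C[:,1],1); print('line deg',np.degrees(a[0]),'y0',a[1])
# ends of the line visible in top16
g=cv2.imread('pics/top16.png').astype(float).mean(2)
for v in (211,212,213,248,249,250,252,253): print(v,g[v,270:284].round())
g=cv2.imread('pics/top16.png'); hsv=cv2.cvtColor(g,cv2.COLOR_BGR2HSV)
m=(hsv[...,1]>150)&(hsv[...,0]<20)&(hsv[...,2]>100); m[:200]=0;m[265:]=0;m[:,:200]=0;m[:,240:]=0
c=axisfit('top',m,.092)[0]; print('tab',c, (c-O)@ex[:2],(c-O)@ey[:2])
```

```text
top0 deg -0.28133155994530845 mid 0.004668749999999999 y mid -0.042184374999999996 7.112722520473838 32
top16 deg -0.6183584344588803 mid 0.004703125 y mid 0.00056875 7.491398339337186 32
line deg -0.12475242571494359 y0 0.0001256764772654431
211 [ 42.  45.  44.  48.  45.  76.  51. 109.  58.  75.  50.  48.  44.  42.]
212 [ 44.  43.  44.  45.  44.  76.  46. 114.  52.  75.  46.  46.  44.  44.]
213 [ 42.  44.  44.  45.  44.  75.  46. 118.  55.  73.  48.  42.  44.  47.]
248 [ 42.  38.  39.  45.  42. 114.  54.  41.  43.  43.  43.  43.  39.  44.]
249 [ 41.  41.  42.  44.  41. 116.  51.  42.  42.  38.  42.  41.  41.  41.]
250 [ 41.  42.  41.  71.  46. 156.  62.  72.  43.  38.  43.  40.  42.  45.]
252 [ 42.  42.  40.  74.  41. 115.  50.  70.  50.  42.  43.  44.  38.  38.]
253 [ 37.  41.  43.  71.  47. 117.  52.  72.  48.  41.  40.  32.  36.  30.]
tab [0.47117348 0.03378857] 0.02928044680725343 0.10852854420446734
```

Emit:
apply_moves([
  [[-0.039,0,0.001],0],
  [[-0.039,0,0.001],0],
  [[-0.039,0,0.001],0],
  [[-0.039,0,0.001],0],
  [[-0.035,0.01,0.001],0],
  [[-0.015,0.015,0.001],0],
  [[0,0.015,0],0],
  [[0,0,0],0],
])

```text
t: 13.55
position: [0.4281, -0.1945, 0.125]
tool_rot: [0.494, -0.494, 0.511, -0.501]
wrist_force: [-0.2, 0.1, -0.5]
gripper_width: 0.0
```

Run:
```python
from m import *
st(g2w(0.0004,-.13,.106))
P,d=side('s17',290,350,210,320,5)
```

```text
t 13.55 p [ 0.4281 -0.1945  0.125 ] gauge -0.0034 -0.1215 F [-0.2   0.07 -0.54] w 0.0
toolaxes in gauge x: [ 0.022 -1.   ] y [-0.009  0.01  -1.   ] z [1.    0.022] yaw x vs gauge x deg -88.73
shift tool [0.0088 0.0189 0.0038]
```

View pics/s17.png

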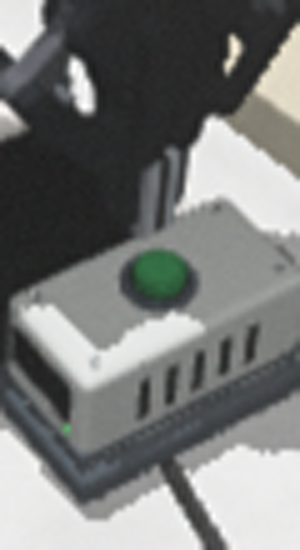

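Emit:
apply_moves([
  [[0.009,0,0.004],0],
  [[0,0.008,0],0],
  [[0,0.005,0],0],
  [[0,0,0],0],
])

```text
t: 13.93
position: [0.4332, -0.2061, 0.1142]
tool_rot: [0.494, -0.494, 0.51, -0.502]
wrist_force: [0.4, -0.7, -0.5]
gripper_width: -0.0002
```

Run:
```python
from m import *
st(g2w(0.0004,-.13,.106))
P,d=side('s18',290,350,210,320,5)
```

```text
t 13.93 p [ 0.4332 -0.2061  0.1142] gauge 0.0022 -0.1328 F [ 0.44 -0.66 -0.49] w -0.0002
toolaxes in gauge x: [ 0.021 -1.   ] y [-0.007  0.009 -1.   ] z [1.    0.021] yaw x vs gauge x deg -88.8
shift tool [-0.0028  0.0082 -0.0017]
```

View pics/s18.png

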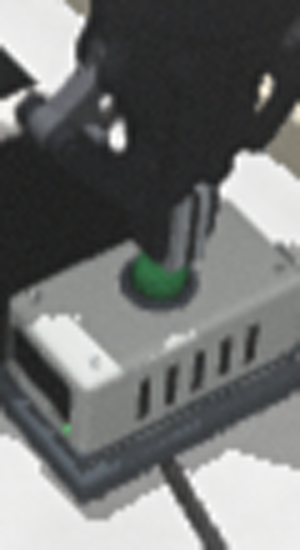

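Emit:
apply_moves([
  [[-0.003,0.003,-0.003],0],
  [[0,0.003,0],0],
  [[0,0,0],0],
])

```text
t: 14.23
position: [0.4299, -0.2037, 0.1085]
tool_rot: [0.494, -0.493, 0.51, -0.503]
wrist_force: [0.3, -0.4, -0.5]
gripper_width: 0.0001
```

Run:
```python
from m import *
st(g2w(0.0004,-.13,.106))
P,d=side('s19',290,350,210,320,5)
```

```text
t 14.23 p [ 0.4299 -0.2037  0.1085] gauge -0.0012 -0.1306 F [ 0.35 -0.43 -0.46] w 0.0001
toolaxes in gauge x: [ 0.019 -1.   ] y [-0.007  0.008 -1.   ] z [1.    0.019] yaw x vs gauge x deg -88.9
shift tool [-0.0005  0.0025  0.0016]
```

View pics/s19.png

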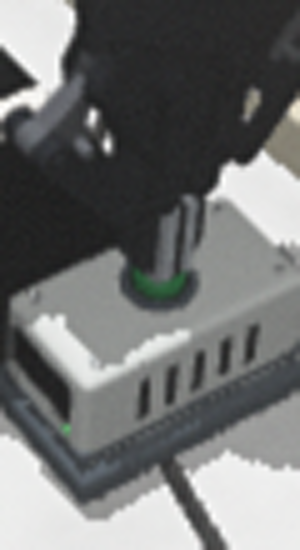

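Emit:
apply_moves([
  [[0,0.003,0],0],
  [[0,0.002,0],0],
  [[0,0.001,0],0],
])

```text
t: 14.53
position: [0.4301, -0.2038, 0.103]
tool_rot: [0.494, -0.493, 0.51, -0.503]
wrist_force: [-0.2, -0.2, 2.7]
gripper_width: 0.0003
```

Emit:
apply_moves([
  [[0,0.002,0],0],
  [[0,0.001,0],0],
])

```text
t: 14.7
position: [0.4302, -0.2039, 0.1008]
tool_rot: [0.494, -0.493, 0.51, -0.503]
wrist_force: [-6.0, 2.6, 15.2]
gripper_width: 0.0
```

Emit:
apply_moves([
  [[0,0.0003,0],0],
  [[0,0.0003,0],0],
])

```text
t: 14.87
position: [0.4302, -0.2038, 0.1011]
tool_rot: [0.494, -0.493, 0.51, -0.503]
wrist_force: [-1.3, 1.6, 4.5]
gripper_width: 0.0001
```

Emit:
apply_moves([
  [[0,-0.006,0],0],
  [[0,-0.015,0],0],
  [[0,-0.025,0],0],
  [[0.02,-0.025,0],0],
  [[0.035,0,0],0],
  [[0.035,0,0],0],
  [[0.035,0,0],0],
  [[0.035,0,0],0],
])

```text
t: 15.53
position: [0.428, -0.3646, 0.1762]
tool_rot: [0.496, -0.495, 0.507, -0.502]
wrist_force: [0.7, 0.4, 0.6]
gripper_width: -0.0001
```

Emit:
apply_moves([
  [[0.03,0,0],0],
  [[0.03,0,0],0],
  [[0,0,0],0],
  [[0,0,0],0],
])

```text
t: 15.87
position: [0.4252, -0.4347, 0.175]
tool_rot: [0.495, -0.494, 0.508, -0.503]
wrist_force: [0.2, 0.6, 0.3]
gripper_width: -0.0002
```

Run:
```python
from m import *
st()
p,d=eyes.camera('top'); b=np.ascontiguousarray(p[:,:,::-1]); cv2.imwrite('pics/top20.png',b); cv2.imwrite('pics/top20c.png',cv2.resize(b[195:265,200:355],None,fx=5,fy=5,interpolation=cv2.INTER_CUBIC))
print('top',fitpin(b,(.004,.0),'top'))
d0=np.load('top0.npy'); print('key depth',[round(float(np.median(x[231:238,335:341])),4) for x in (d0,d)])
P,d=side('s20',220,350,160,290,4.5); b=np.ascontiguousarray(P[:,:,::-1]); cv2.imwrite('pics/side20.png',b)
print('side',fitpin(b,(.007,.003)))
for th in ('brass_bushing','v_block','spare_pin'):
    print(th,[(round(r['conf'],2),np.round(r['centre'],4).tolist()) for r in eyes.tip_of('side',th)][:2])
```

```text
t 15.87 p [ 0.4252 -0.4347  0.175 ] gauge 0.0046 -0.3615 F [0.22 0.57 0.3 ] w -0.0002
toolaxes in gauge x: [ 0.023 -1.   ] y [-0.004  0.005 -1.   ] z [1.    0.023] yaw x vs gauge x deg -88.67
top (array([ 5.4 ,  0.54, -0.89]), np.float64(-0.924))
key depth [0.8681, 0.8682]
side (array([ 6.97,  3.15, -1.11]), np.float64(-0.864))
brass_bushing [(0.52, [0.4954, -0.2677, -0.0005])]
v_block [(0.74, [0.4185, 0.2175, 0.0017])]
spare_pin [(0.5, [0.4924, 0.1839, 0.0014]), (0.33, [0.4739, 0.0333, 0.0938])]
```

View pics/top20c.png

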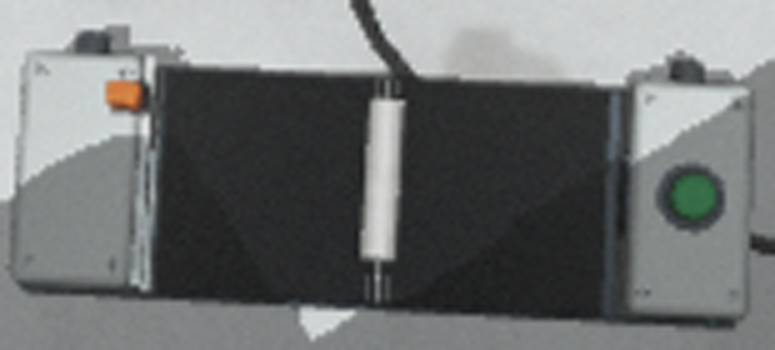

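View pics/side20.png

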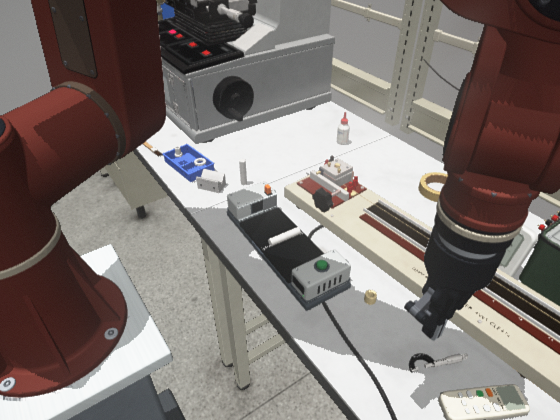

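```bash
python3 -c "
from bench import ctrl
print(ctrl.hand_in())"
```

```text
the job is handed in; nothing more can be done
None
```

I did the job in the order asked and handed it in at about 16 s on the robot's clock.

- **Shutter:** I pushed the orange tab away until it stopped. It took about 18 N without moving further, against 1.2 N of friction. The tab moved about 25 mm by the top camera and 28 mm by the side camera. It ended about 29 mm along the gauge's x axis, so I judge the shutter fully open.
- **Pin:** I rolled it onto the line in several short fingertip strokes, pressing with about 4–7 N and briefly 13 N. In the final check the top camera put it 0.4–0.5 mm from the line and 0.5–0.8° off square. The side camera gave about the same, roughly 0.3–1 mm and 1°. The ticks allow 4 mm.
- **One stroke started off the top:** at the start of one stroke the finger came down just behind the pin, so it may have nudged the pin slightly.
- **Measuring key:** I pressed it down to its stop, about 4.3 mm below the contact height worked out from the pin, with 15 N. I then released it, and the depth reading shows it back up. The pin did not move during the press.
- **Loose things:** the bushing, V-block and spare pin were within the detector's error of where they started. The arm was clear of everything at hand-in, with no wrist force beyond noise.

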